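# Shut down the soldering hearth and pile up the fire-brick tiles

## Task

Shut down the soldering station: turn the gas cock fully closed and then, with the gas off, pull the sprung bleed knob up to its stop, hold it there for a good second or two, and let it spring back. Also tidy every loose fire-brick tile, including the one left askew on the hearth slab, into one square pile lying flat on the middle of the hearth slab, lengthwise along the slab, edges lined up, with all the long tiles underneath the short ones; leave the gas off and do not knock over or push away the jar, bowl, cup or cone.

Things in the scene. Friction and masses are not known exactly. Their poses are not given: they have to be found in the camera images.
- hearth: Fixed soldering turntable: round steel disc, 210 mm across and 10 mm thick, carrying a fixed grey refractory slab 170 x 94 mm whose top is 34 mm above the bench. Origin at the centre of its underside; x along the slab's length, z up.
- slab_top (a point): Centre of the slab's top face, 34 mm above the bench; axes as the hearth: x along the slab's length.
- long1: Loose pale fire-brick tile, a flat block 120 x 60 x 18 mm (x, y, z), one of up to three long ones. Origin at its centre; x along its length, z through its thickness (either face may be up). None if absent.
- long2: Loose pale fire-brick tile, a flat block 120 x 60 x 18 mm (x, y, z), one of up to three long ones. Origin at its centre; x along its length, z through its thickness (either face may be up). None if absent.
- long3: Loose pale fire-brick tile, a flat block 120 x 60 x 18 mm (x, y, z), one of up to three long ones. Origin at its centre; x along its length, z through its thickness (either face may be up). None if absent.
- short1: Loose pale fire-brick tile, a flat block 80 x 60 x 18 mm (x, y, z), one of up to three short ones. Origin at its centre; x along its length, z through its thickness (either face may be up). None if absent.
- short2: Loose pale fire-brick tile, a flat block 80 x 60 x 18 mm (x, y, z), one of up to three short ones. Origin at its centre; x along its length, z through its thickness (either face may be up). None if absent.
- short3: Loose pale fire-brick tile, a flat block 80 x 60 x 18 mm (x, y, z), one of up to three short ones (this one starts lying askew on the slab). Origin at its centre; x along its length, z through its thickness (either face may be up). None if absent.
- manifold: Fixed gas manifold to the robot's right: a brass bar 145 x 34 mm, its top 40 mm above the bench, on a grey base plate 190 x 66 mm. Origin on the bench; x along the bar, away from the robot at yaw 0. The bleed knob stands on it at x = -60 mm, the gas cock at x = +20 mm.
- cock (a joint): Angle of the gas cock's steel lever about its upright axis, 0 = closed (lever across the bar, towards the manifold's +y, the hearth side), 1.57 = open (lever along the bar, towards manifold +x); seen from above it closes anticlockwise. Stops at both ends; it stays where it is left.
- cock_hinge (a point): Point on the cock's axis at mid-height of the lever, 73 mm above the bench; fixed, axes as the manifold.
- cock_grip (a point): Point on the lever 53 mm from its axis, at mid-height. The lever is an upright flat bar 10 mm thick and 18 mm tall (64 to 82 mm above the bench) that ends 68 mm from the axis. This point's y points outwards along the lever, x across its thickness.
- bleed (a joint): Lift of the sprung bleed knob in m: 0 = down, 0.025 = pulled up to its stop. The spring (4 to 9 N) pulls it down when released.
- bleed_grip (a point): Centre of the bleed knob's grip, an upright steel cylinder 26 mm in diameter and 24 mm tall, centred 78 mm above the bench when down; moves with the knob.
- flux_jar: Bystander: small amber jar 42 mm across, 55 mm tall, origin under its centre.
- dish: Bystander: white bowl 68 mm across, 26 mm tall, origin under its centre.
- cup: Bystander: copper cup 60 mm across, 60 mm tall, origin under its centre.
- mandrel: Bystander: steel cone, 120 mm tall on a foot 60 mm across, origin under its centre.
Mind the look-alikes: they are no part of the job. What is shaped like the long3 but green or red is not meant.

How it is judged:
On the way, in this order (a step that is already met when the one before it is completed fails the run):
1. the gas cock is closed (value of joint cock below 0.1 rad), for 0.2 s.
2. with the cock closed, the bleed knob is held up at its stop (value of joint cock below 0.1 rad and value of joint bleed above 0.021 m), for 0.8 s.
At the end, for the whole second after the job is handed in: Cock closed (<0.10 rad), bleed knob down (<6 mm), all tiles at rest in one pile on the slab: centres within 15 mm of the slab's and 10 mm of each other from above, within 0.10 rad of the slab's length, flat within 0.06 rad, long tiles below short ones; jar, bowl, cup and cone not disturbed (value of joint cock below 0.1 rad and value of joint bleed below 0.006 m and horizontal distance between each of long1, long2, long3, short1, short2, short3 and slab_top below 0.015 m and angle between the x axis of each of long1, long2, long3, short1, short2, short3 and the x axis of hearth, either way round below 0.1 rad and angle between the z axis of each of long1, long2, long3, short1, short2, short3 and the z axis of hearth, either way round below 0.06 rad and z of long1 in the frame of slab_top between 0.004 and 0.108 m and linear speed of each of long1, long2, long3, short1, short2, short3 below 0.02 m/s and z of long2 in the frame of slab_top between 0.004 and 0.108 m and z of long3 in the frame of slab_top between 0.004 and 0.108 m and z of short1 in the frame of slab_top between 0.004 and 0.108 m and z of short2 in the frame of slab_top between 0.004 and 0.108 m and z of short3 in the frame of slab_top between 0.004 and 0.108 m and horizontal distance between long1 and long2 below 0.01 m and horizontal distance between each of long1, long2 and long3 below 0.01 m and horizontal distance between each of long1, long2, long3 and short1 below 0.01 m and horizontal distance between each of long1, long2, long3, short1 and short2 below 0.01 m and horizontal distance between each of long1, long2, long3, short1, short2 and short3 below 0.01 m and ((angle between short1's own z axis and vertical below 1.57 rad and z of long1 in the frame of short1 below 0 m) or (angle between short1's own z axis and vertical above 1.57 rad and z of long1 in the frame of short1 above 0 m)) and ((angle between short2's own z axis and vertical below 1.57 rad and z of long1 in the frame of short2 below 0 m) or (angle between short2's own z axis and vertical above 1.57 rad and z of long1 in the frame of short2 above 0 m)) and ((angle between short3's own z axis and vertical below 1.57 rad and z of long1 in the frame of short3 below 0 m) or (angle between short3's own z axis and vertical above 1.57 rad and z of long1 in the frame of short3 above 0 m)) and ((angle between short1's own z axis and vertical below 1.57 rad and z of long2 in the frame of short1 below 0 m) or (angle between short1's own z axis and vertical above 1.57 rad and z of long2 in the frame of short1 above 0 m)) and ((angle between short2's own z axis and vertical below 1.57 rad and z of long2 in the frame of short2 below 0 m) or (angle between short2's own z axis and vertical above 1.57 rad and z of long2 in the frame of short2 above 0 m)) and ((angle between short3's own z axis and vertical below 1.57 rad and z of long2 in the frame of short3 below 0 m) or (angle between short3's own z axis and vertical above 1.57 rad and z of long2 in the frame of short3 above 0 m)) and ((angle between short1's own z axis and vertical below 1.57 rad and z of long3 in the frame of short1 below 0 m) or (angle between short1's own z axis and vertical above 1.57 rad and z of long3 in the frame of short1 above 0 m)) and ((angle between short2's own z axis and vertical below 1.57 rad and z of long3 in the frame of short2 below 0 m) or (angle between short2's own z axis and vertical above 1.57 rad and z of long3 in the frame of short2 above 0 m)) and ((angle between short3's own z axis and vertical below 1.57 rad and z of long3 in the frame of short3 below 0 m) or (angle between short3's own z axis and vertical above 1.57 rad and z of long3 in the frame of short3 above 0 m))); the robot touches nothing.
It fails at once if the jar, bowl, cup or cone is knocked over or pushed more than 8 cm (angle between any of flux_jar, dish, cup, mandrel's own z axis and vertical above 0.6 rad or distance of any of flux_jar, dish, cup, mandrel from where it was at the start of the episode above 0.08 m).
Of long1, long2, long3, short1, short2 only 3 to 5 are there at a start; the rules pass over those that are not, and their reading is None.
At some moment in a run one of long1, long2, long3, short1, short2, short3 may be knocked a few centimetres aside while the robot is not near it.
Once in a run the grip may slacken for a moment while it holds something.
It also fails if it takes over 210 s, if anything falls off the work surface, if the arm or the gripper's body presses on something with over 40 N, if the wrist force passes 120 N, or if a joint passes its speed limit or range.

## Robot

A 6-joint arm with a two-finger parallel gripper is mounted at the origin on the work surface. World frame = base frame: x ahead of the robot, y to its left, z up, the work surface at z = 0. Lengths are in m, angles in rad, forces in N, time in s.
With the tool pointing down it reaches from about 0.425 to 0.95 m from the base axis. Payload 3.5 kg.
Tool frame: the origin (TCP) lies on the centre line of the jaws, within the pads' length; the fingertips stand 19 mm ahead of it and the grasp point (between the pads) is the TCP; z points along the fingers, y is the line along which they close (so a half turn about z gives the same grasp; the last joint's range is limited). The gripper opens to 85 mm and grips with 20 to 120 N. Pads are 22 mm wide; open, the fingers measure 114 mm over their backs; the gripper's body (76 mm by 85 mm) begins 54 mm behind the grasp point. The pads swing forward as they close: fully open they stand 13 mm farther back than shut.
Start: joints at [-1.405, 0.286, 1.577, -0, 1.279, -0.15], TCP at [0.21, -0.642, 0.25] pointing down, gripper open.
Joint ranges: [-2.77, 2.77], [-0.9, 2.22], [0.21, 2.48], [-1.53, 4.67], [0.24, 2.81], [-2.84, 2.84]. Speed limits (rad/s): [2.79, 2.79, 3.14, 3.14, 3.14, 3.14].

## Interface

Orientations are given as a unit quaternion [x, y, z, w].
In Python, from plant import ctrl, imaging gives the robot as it stands. The module is installed in compiled form; this text tells all that it offers.
- The arm moves only by the shell command python3 -m handwheel 'ROWS' [OPENING] [FORCE]. ROWS is JSON, one flat list of numbers, 6 for each row, row after row: the shift along the world's x, y, z in units of 150 mm (1.0 is 150 mm), then the turn, a rotation vector about the world's x, y, z in units of 90 degrees (1.0 is 90 degrees). In form: [tx, ty, tz, rx, ry, rz, tx, ty, tz, rx, ry, rz, ...]. A call has 1 to 5 rows; each row shifts and turns the commanded pose from where the row before left it; what a row does not reach is not made up. A row lasts 1/12 s, in which the tool goes at most 41.7 mm and 7.16 degrees, less where a joint would pass 70% of its speed; a pose out of reach is approached as far as the arm can. A call with a number of a shift or a turn outside -1 to 1 is refused whole. A call with a gripper value outside its range is refused whole. OPENING is the opening, from 0 (shut) to 1 (fully open), set as the call begins (- or left out, the last holds). The fingers move at their own pace and stop on an object; FORCE is the grip in N (left out, the last holds). Time passes only in rows, so rows that do not move let the fingers close. It gives the time, the measured TCP pose, the force, the opening and the grip force at its end, in the units of the state.
- ctrl.get_state(): the state, without advancing time (a new reading comes with each control period).
- imaging.read_camera(name): name is "scene" or "top" or "wrist"; returns (picture, depth): 400x640x3 uint8, blue, green, red; 400x640 float32, m along the optical axis (not along the pixel's ray), 0 where there is no reading.
- imaging.get_calibration(name): a dict with "fovy" (degrees; the focal length in pixels is half the picture's height over the tangent of half this angle, whatever the lens; pixels are square), "cx", "cy" (the principal point, pixels), "R" (3x3) and "t" (3): a world point X has camera coordinates R X + t. Camera axes: x right, y down, z forward; pixel columns grow to the right and rows downward; lengths in m; the calibration is good to about 2 mm. A picture is of the moment at which its call begins: read the wrist's pose just before it. get_calibration takes no time and is no camera call; for the wrist camera it gives the pose at the moment of the call.
- ctrl.sign_off(): hands the job in; it is judged then, once.
The state is a dict: "time": time; "qpos": joint angles; "dq": joint speeds; "joint_efforts": joint torques, N m; "eef_pos": TCP position; "tcp_rot": TCP orientation; "contact_force": force on the tool from outside, world axes, zero at the start; "wrist_torque": the same for the moment, N m; "opening": opening from 0.0 (shut) to 1.0 (fully open); "finger_force": force on a finger pad.
Only numpy, scipy, OpenCV 4.12 (cv2) and the standard library are available. Lean on these libraries where they do the work, as an engineer would, in place of code of your own. Each camera call takes 0.05 s, during which the arm holds its last target. There are 200 camera calls.

## Working session

There is one attempt and no reset: what is moved stays moved. The work goes in short steps, Python scripts to look and compute and a shell command to move; the robot and the scene stay as the last step left them, time stands still between calls to the robot, and variables do not carry over. Pictures are saved under pics/ and viewed, at most 14 in all, crops included, and the job is handed in when it is done.

```bash
mkdir -p pics; ls; python3 - <<'E'
from plant import ctrl, imaging
import cv2,numpy as np
for n in ("top","scene"):
    p,d=imaging.read_camera(n); cv2.imwrite(f"pics/{n}0.png",p); np.save(f"pics/{n}0.npy",d)
    c=imaging.get_calibration(n); print(n,c, (d==0).mean())
print(ctrl.get_state())
E
```

```text
pics
top {'fovy': 51.236010906418, 'cx': 320.3747312803643, 'cy': 197.03994641159872, 'R': array([[ 0.00770712, -0.99995485,  0.00555913],
       [-0.99843299, -0.0080033 , -0.0553851 ],
       [ 0.0554271 , -0.00512356, -0.99844959]]), 't': array([0.07067188, 0.52635856, 1.25950938])} 0.0041640625
scene {'fovy': 43.69810323944415, 'cx': 317.9326263884305, 'cy': 203.473142142487, 'R': array([[ 0.54564454,  0.83791581,  0.01300484],
       [ 0.71710976, -0.45883422, -0.52461867],
       [-0.43361921,  0.29558121, -0.851238  ]]), 't': array([-0.35707738, -0.2887763 ,  1.63885448])} 0.0041328125
{'time': 0.1, 'qpos': array([-1.40500252e+00,  2.86985891e-01,  1.57774276e+00,  4.69773138e-05,
        1.27845146e+00, -1.49997148e-01]), 'dq': array([ 0.00211467, -0.00093067, -0.00245948,  0.00181028,  0.00151483,
       -0.0009264 ]), 'joint_efforts': array([ 5.34675797e-03, -4.04107261e+01, -2.90761757e+01, -1.91049701e-03,
        4.08292247e-02,  1.58980597e-04]), 'eef_pos': array([ 0.20960677, -0.64120958,  0.24930208]), 'tcp_rot': array([ 9.87561142e-01,  1.57233459e-01,  1.62169067e-05, -7.93881279e-04]), 'contact_force': array([0.34420571, 0.32972815, 0.26391748]), 'wrist_torque': array([ 0.0054261 ,  0.03159938, -0.02398827]), 'finger_force': 0.1662629091879353, 'opening': 0.998007436619774}
```

View pics/top0.png

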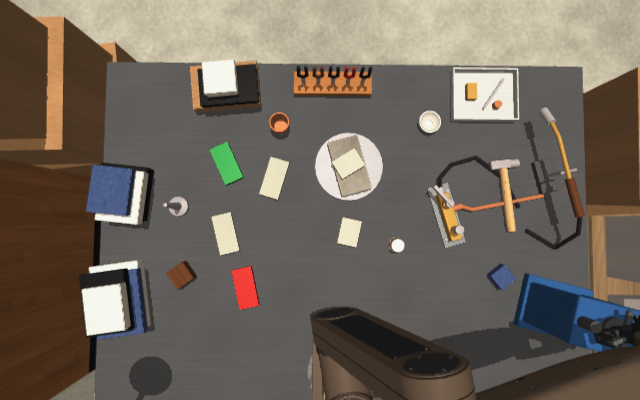

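View pics/scene0.png

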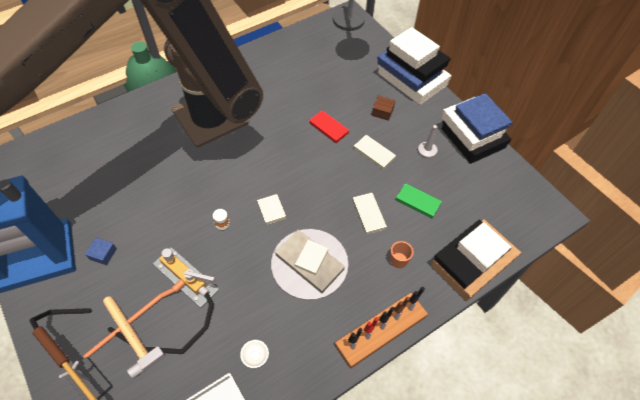

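```bash
cat > h.py <<'E'
from plant import ctrl, imaging
import cv2,numpy as np
def look(n):
    c=imaging.get_calibration(n); p,d=imaging.read_camera(n); return p,d,c
def ray(c,uv,z):
    f=200/np.tan(np.radians(c["fovy"])/2); uv=np.atleast_2d(uv).astype(float)
    v=np.c_[(uv[:,0]-c["cx"])/f,(uv[:,1]-c["cy"])/f,np.ones(len(uv))]@c["R"]
    o=-c["R"].T@c["t"]; return (o+v*((z-o[2])/v[:,2])[:,None])
def proj(c,X):
    f=200/np.tan(np.radians(c["fovy"])/2); q=c["R"]@np.array(X)+c["t"]; return q[:2]/q[2]*f+[c["cx"],c["cy"]]
def world(c,d):
    f=200/np.tan(np.radians(c["fovy"])/2); v,u=np.mgrid[:400,:640]
    P=np.stack([(u-c["cx"])/f*d,(v-c["cy"])/f*d,d],-1); return (P-c["t"])@c["R"]
def tiles(n,amin=200,save=None,sat=95,zpad=0.):
    """pale tiles: centre, yaw, size, top height; edges cast on the top plane"""
    p,d,c=look(n); hsv=cv2.cvtColor(p,cv2.COLOR_BGR2HSV); W=world(c,d)
    m=cv2.inRange(hsv,(15,25,170),(40,sat,255)); m=cv2.morphologyEx(m,cv2.MORPH_OPEN,np.ones((3,3)))
    if save: cv2.imwrite(save,p)
    out=[]
    for k in cv2.findContours(m,cv2.RETR_EXTERNAL,cv2.CHAIN_APPROX_NONE)[0]:
        if cv2.contourArea(k)<amin: continue
        mm=np.zeros_like(m); cv2.drawContours(mm,[k],-1,255,-1); mm=cv2.erode(mm,np.ones((3,3)))
        z=np.median(W[...,2][mm>0]); P=ray(c,k[:,0],z)[:,:2]
        (x,y),(w,h),a=cv2.minAreaRect((P*1000).astype(np.float32))
        if w<h: w,h,a=h,w,a+90
        a=(a+90)%180-90
        out.append((np.round([x/1000,y/1000,z],4),round(a,1),round(w),round(h),cv2.boundingRect(k)))
    return out
def st():
    s=ctrl.get_state(); from scipy.spatial.transform import Rotation as R
    r=R.from_quat(s["tcp_rot"]).as_matrix()
    print("t",round(s["time"],2),"tcp",np.round(s["eef_pos"],4),"z",np.round(r[:,2],3),"closeyaw",round(np.degrees(np.arctan2(r[1,1],r[0,1])),1),"open",round(s["opening"],3),"F",np.round(s["contact_force"],1),"ff",round(s["finger_force"],1),"q6",round(s["qpos"][5],2))
E
python3 - <<'E'
from h import *
for t in tiles("top"): print(t)
p,d,c=look("top"); W=world(c,d)
for t in tiles("scene"): print("s",t)
cr=p[150:260,310:490]; cv2.imwrite("pics/crop1.png",cv2.resize(cr,None,fx=4.4,fy=4.4,interpolation=cv2.INTER_CUBIC))
for uv in [(447,215),(462,231),(435,190),(442,205),(335,145),(363,190)]: print(uv,np.round(W[uv[1],uv[0]],3))
st()
c=imaging.get_calibration("wrist"); print(np.round(c["R"],3), -c["R"].T@c["t"],c["fovy"])
E
```

```text
(array([ 0.4208, -0.0129,  0.0181]), -12.1, 80, 59, (338, 218, 23, 29))
(array([0.4137, 0.3629, 0.0184]), 14.1, 121, 59, (212, 212, 27, 43))
(array([0.5843, 0.2177, 0.0182]), -16.3, 120, 59, (260, 157, 29, 42))
(array([ 0.623 , -0.0108,  0.038 ]), 16.2, 167, 92, (328, 142, 43, 53))
(array([ 1.3267,  0.0435, -0.7505]), -89.4, 3150, 466, (12, 0, 628, 92))
s (array([ 0.0215, -1.0514, -0.7521]), -0.9, 424, 99, (0, 308, 31, 92))
s (array([ 1.0162,  0.6448, -0.7494]), 57.1, 1305, 487, (338, 280, 302, 120))
s (array([0.6664, 0.0017, 0.0334]), -74.6, 93, 83, (299, 252, 45, 37))
s (array([ 0.5767, -0.0236,  0.0334]), -73.5, 93, 66, (276, 230, 33, 36))
s (array([-0.58  , -0.3757, -0.2071]), -90.0, 512, 63, (0, 67, 126, 61))
s (array([-0.7718,  1.5168, -0.7509]), -36.5, 350, 278, (374, 0, 45, 37))
s (array([-0.5809,  0.5505, -0.2064]), 89.8, 422, 63, (227, 0, 86, 34))
(447, 215) [ 0.474 -0.305  0.037]
(462, 231) [ 0.427 -0.332  0.089]
(435, 190) [ 0.546 -0.26   0.071]
(442, 205) [ 0.503 -0.287  0.047]
(335, 145) [0.683 0.032 0.033]
(363, 190) [ 0.547 -0.053  0.035]
t 0.25 tcp [ 0.2096 -0.6413  0.2496] z [-0.     0.001 -1.   ] closeyaw -71.9 open 1.0 F [-0.4  0.4  0.2] ff 0.0 q6 -0.15
[[ 0.31  -0.951 -0.001]
 [-0.91  -0.297  0.29 ]
 [-0.276 -0.089 -0.957]] [ 0.27949808 -0.61864535  0.37300073] 64.06920235454716
```

View pics/crop1.png

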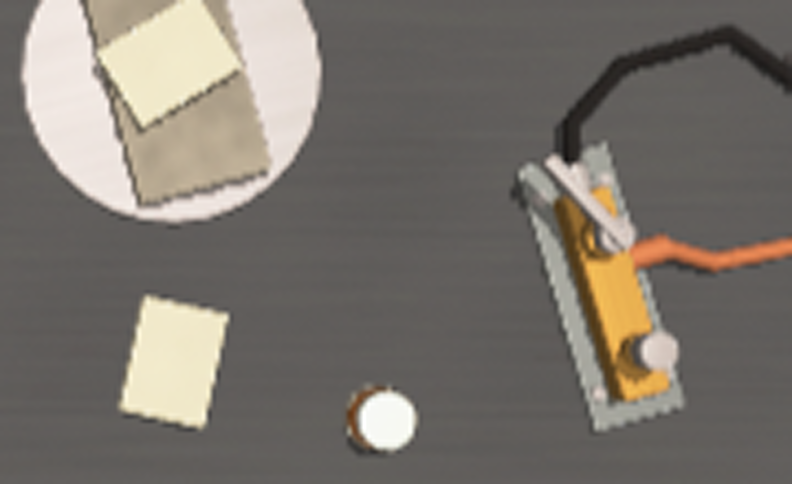

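```bash
python3 - <<'E'
from h import *
p,d,c=look("top"); W=world(c,d); hsv=cv2.cvtColor(p,cv2.COLOR_BGR2HSV)
hub=ray(c,(449.1,203.4),.082)[0]; tip=ray(c,(435.5,186.4),.082)[0]; knob=ray(c,(459.3,229.5),.090)[0]
print("hub",hub,"tip",tip,np.linalg.norm(tip-hub),np.degrees(np.arctan2(*(tip-hub)[1::-1])),"knob",knob,"kh",np.linalg.norm(knob-hub),"yaw",np.degrees(np.arctan2(*(hub-knob)[1::-1])))
Z=W[...,2]; sub=np.zeros(Z.shape,bool); sub[170:255,420:475]=1
def rect(m,z):
    k=max(cv2.findContours(m.astype(np.uint8)*255,cv2.RETR_EXTERNAL,cv2.CHAIN_APPROX_NONE)[0],key=cv2.contourArea)
    return cv2.minAreaRect((ray(c,k[:,0],z)[:,:2]*1000).astype(np.float32))
m=sub&(Z>.08)&(Z<.1); n=cv2.connectedComponentsWithStats(m.astype(np.uint8)); print("knobtop",n[2][1:],[np.round(ray(c,q,.09)[0],3) for q in n[3][1:]])
m=sub&(Z>.055)&(Z<.1); n=cv2.connectedComponentsWithStats(m.astype(np.uint8)); 
for i in range(1,n[0]): print("hi",n[2][i],np.round(np.median(Z[n[1]==i]),3),rect(n[1]==i,.082 if n[2][i][0]<450 else .09))
print("brass",rect(sub&(cv2.inRange(hsv,(10,120,100),(30,255,255))>0),.04), "plate",rect(sub&(Z>.006)&(Z<.05),.01))
s2=np.zeros(Z.shape,bool); s2[130:205,310:390]=1
print("slab+",rect(s2&(Z>.026)&(Z<.06),.034)); print("t3",rect(s2&(Z>.045),.052), np.median(Z[s2&(Z>.045)]))
print("slabz",np.median(Z[s2&(Z>.026)&(Z<.042)]))
E
```

```text
hub [ 0.50658378 -0.29756306  0.082     ] tip [ 0.55561703 -0.25851456  0.082     ] 0.06268209026786417 38.53269006298973 knob [ 0.43162268 -0.3236204   0.09      ] kh 0.07976309720099756 yaw 19.168038568357055
knobtop [[434 186  20  21  79]
 [454 226  10   9  70]] [array([ 0.526, -0.281,  0.09 ]), array([ 0.431, -0.322,  0.09 ])]
hi [433 186  22  23 169] 0.08 ((522.1400146484375, -276.22601318359375), (79.31307220458984, 30.792423248291016), 48.843692779541016)
hi [452 226  12   9  85] 0.089 ((430.16143798828125, -318.46795654296875), (22.858901977539062, 31.733747482299805), 0.43106675148010254)
brass ((460.76019287109375, -314.509521484375), (116.03346252441406, 116.06759643554688), 71.4349136352539) plate ((480.3374938964844, -337.38818359375), (188.27169799804688, 122.49151611328125), 16.064117431640625)
slab+ ((620.8085327148438, -10.659019470214844), (169.59243774414062, 94.86318969726562), 15.575553894042969)
t3 ((623.8843383789062, -5.863964080810547), (60.03004455566406, 81.39799499511719), 31.941871643066406) 0.052043329051959464
slabz 0.033809270563178936
```

```bash
R=".18,.18,0,0,0,0"; 
python3 -m handwheel '[0.18,0.18,0,0,0,0, 0.18,0.18,0,0,0,0, 0.18,0.18,0,0,0,0, 0.18,0.18,0,0,0,0]' 0 40
python3 -m handwheel '[0.18,0.18,0,0,0,0, 0.18,0.18,0,0,0,0, 0.18,0.18,0,0,0,0, 0.18,0.18,0,0,0,0]'
python3 -m handwheel '[0.18,0.18,0,0,0,0, 0.18,0.18,0,0,0,0, 0.15,0.18,0,0,0,0, 0,0,0,0,0,0, 0,0,0,0,0,0]'
python3 - <<'E'
from h import *
st(); p,d,c=look("wrist"); cv2.imwrite("pics/w1.png",p); st()
W=world(c,d); np.save("pics/W1.npy",W)
hub=np.array([.5066,-.2976,.082])
print(proj(c,hub),proj(c,[.5556,-.2585,.082]),proj(c,[.4316,-.3236,.09]))
E
```

```text
time: 0.63
eef_pos: [0.3113, -0.5465, 0.2628]
tcp_rot: [0.988, 0.156, -0.008, 0.017]
contact_force: [4.1, 2.2, 0.1]
opening: 0.457
finger_force: 0.0
time: 0.97
eef_pos: [0.4264, -0.4242, 0.2503]
tcp_rot: [0.988, 0.157, 0.0, -0.0]
contact_force: [0.5, -0.9, -0.5]
opening: 0.0
finger_force: 0.0
time: 1.38
eef_pos: [0.5031, -0.343, 0.2501]
tcp_rot: [0.987, 0.159, -0.0, -0.0]
contact_force: [-1.3, 0.1, -0.2]
opening: -0.001
finger_force: 0.0
t 1.38 tcp [ 0.5031 -0.343   0.2501] z [-0.001  0.    -1.   ] closeyaw -71.7 open -0.001 F [-1.3  0.1 -0.2] ff 0.0 q6 0.49
t 1.43 tcp [ 0.5023 -0.3442  0.2501] z [-0.001 -0.    -1.   ] closeyaw -71.8 open 0.001 F [-1.3 -0.3  0.4] ff 0.0 q6 0.49
[277.44034486 164.27912586] [249.63664984  97.53481986] [280.88946568 246.51338961]
```

View pics/w1.png

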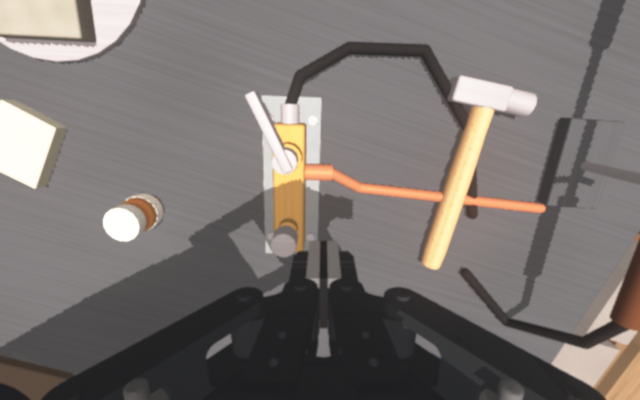

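```bash
python3 - <<'E'
from h import *
c=imaging.get_calibration("wrist")
hub=ray(c,(289,161),.082)[0];tip=ray(c,(251,96),.082)[0];kn=ray(c,(285,239),.09)[0]
a=ray(c,(290,125),.04)[0];b=ray(c,(289.5,249),.04)[0]
ang=lambda v:np.degrees(np.arctan2(v[1],v[0]))
print(hub,tip,kn,"lev",ang(tip-hub),np.linalg.norm(tip-hub),"bar",ang(a-b),np.linalg.norm(a-b),"kh",ang(hub-kn),np.linalg.norm(hub-kn),a,b,(a+b)/2)
W=np.load("pics/W1.npy"); m=(W[...,2]>.06)&(W[...,2]<.1); 
n=cv2.connectedComponentsWithStats(m.astype(np.uint8))
for i in range(1,n[0]):
    if n[2][i,4]>60: print(n[2][i],n[3][i],np.round(W[n[1]==i].mean(0),4))
E
```

```text
[ 0.51215521 -0.30808203  0.082     ] [ 0.55657647 -0.26061743  0.082     ] [ 0.43970939 -0.32622942  0.09      ] lev 46.896991899681446 0.06500874720155154 bar 16.214557775015237 0.13893962384780079 kh 14.062988215497052 0.07511141488680288 [ 0.53938725 -0.29668673  0.04      ] [ 0.40597426 -0.33548354  0.04      ] [ 0.47268075 -0.31608513  0.04      ]
[ 246   92   53   83 1411] [272.78667612 136.82849043] [ 0.5286 -0.2868  0.0795]
[611 169  29  16 298] [626.10738255 175.93288591] [ 0.5988 -0.6168  0.0746]
[271 226  28  32 691] [284.51664255 241.47612156] [ 0.4362 -0.3255  0.0864]
[546 330  50  20 523] [571.46845124 338.72848948] [ 0.4209 -0.6578  0.0818]
```

```bash

python3 -m handwheel '[0.24,0.17,0,0,0,0, 0.23,0.15,0,0,0,0, 0,0,0,0,0,0, 0,0,-0.22,0,0,0, 0,0,-0.22,0,0,0]' >/dev/null
python3 -m handwheel '[0,0,-0.22,0,0,0, 0,0,-0.22,0,0,0, 0,0,-0.22,0,0,0, 0,0,0,0,0,0, 0,0,0,0,0,0]' >/dev/null
python3 -c "
from h import *
st()"
```

```text
t 2.27 tcp [ 0.5685 -0.2985  0.0831] z [-0.005  0.003 -1.   ] closeyaw -72.0 open -0.004 F [-0.9 -0.3 -0.1] ff 0.0 q6 0.62
```

```bash

python3 -m handwheel '[-0.03,0.06,0,0,0,0, -0.03,0.06,0,0,0,0, -0.045,0.06,0,0,0,0, -0.05,0.055,0,0,0,0, 0,0,0,0,0,0]' | grep -E "pos|contact"
python3 -m handwheel '[-0.04,0.02,0,0,0,0, -0.04,0.02,0,0,0,0, -0.04,0.015,0,0,0,0, 0,0,0,0,0,0]'| grep -E "pos|contact"
python3 -m handwheel '[-0.03,0.01,0,0,0,0, -0.03,0.01,0,0,0,0, 0,0,0,0,0,0]'| grep -E "pos|contact"
```

```text
eef_pos: [0.548, -0.2624, 0.0886]
contact_force: [0.9, -0.5, -0.1]
eef_pos: [0.529, -0.2543, 0.0862]
contact_force: [2.3, -0.2, 1.2]
eef_pos: [0.5194, -0.2511, 0.0848]
contact_force: [1.6, -0.8, 0.1]
```

```bash

python3 -m handwheel '[-0.02,0,0,0,0,0, 0,0,0,0,0,0]'| grep -E "pos|contact"
python3 -m handwheel '[-0.02,0,0,0,0,0, 0,0,0,0,0,0]'| grep -E "pos|contact"
python3 -m handwheel '[-0.02,0,0,0,0,0, 0,0,0,0,0,0]'| grep -E "pos|contact"
```

```text
eef_pos: [0.5166, -0.2512, 0.0848]
contact_force: [1.8, -0.1, -0.6]
eef_pos: [0.5138, -0.2514, 0.0848]
contact_force: [1.2, -0.9, 0.2]
eef_pos: [0.5115, -0.2515, 0.0851]
contact_force: [4.8, -0.9, -3.1]
```

```bash

python3 -m handwheel '[-0.015,0,0,0,0,0, 0,0,0,0,0,0, 0,0,0,0,0,0]'| grep -E "pos|contact"
python3 -m handwheel '[-0.01,0,0,0,0,0, 0,0,0,0,0,0, 0,0,0,0,0,0]'| grep -E "pos|contact"
python3 - <<'E'
from h import *
p,d,c=look("wrist"); cv2.imwrite("pics/w2.png",p); print(proj(c,[.511,-.306,.082])); np.save("pics/W2.npy",world(c,d))
E
```

```text
eef_pos: [0.5112, -0.2515, 0.0853]
contact_force: [9.6, -0.5, -6.4]
eef_pos: [0.511, -0.2516, 0.0854]
contact_force: [14.0, -0.6, -9.0]
[434.98063016 305.53163654]
```

View pics/w2.png

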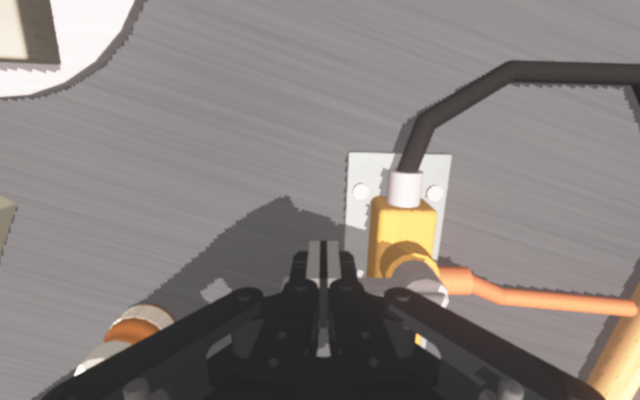

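```bash

python3 -m handwheel '[0.14,0.04,0,0,0,0, 0,0,0.2,0,0,0, 0,0,0.2,0,0,0, 0,0,0.17,0,0,0, 0,0,0,0,0,0]' >/dev/null
python3 -m handwheel '[-0.22,-0.18,0,0,0,0, -0.22,-0.18,0,0,0,0, -0.22,-0.18,0,0,0,0, 0,0,0,0,0,0, 0,0,0,0,0,0]' 1 60 >/dev/null
python3 - <<'E'
from h import *
st(); p,d,c=look("wrist"); 
print("pred knob",proj(c,[.434,-.3268,.09])); W=world(c,d); np.save("pics/W3.npy",W)
t=look("top"); W2=world(t[2],t[1]); Z=W2[...,2]
cv2.imwrite("pics/k.png",np.hstack([cv2.resize(p,(400,250)),cv2.resize(t[0][165:265,400:480],(200,250),interpolation=cv2.INTER_CUBIC)]))
E
```

```text
t 5.15 tcp [ 0.4294 -0.3251  0.1696] z [-0.003  0.003 -1.   ] closeyaw -72.1 open 0.701 F [ 0.2 -0.2 -1. ] ff 0.0 q6 0.42
pred knob [327.806224   209.42323711]
```

View pics/k.png

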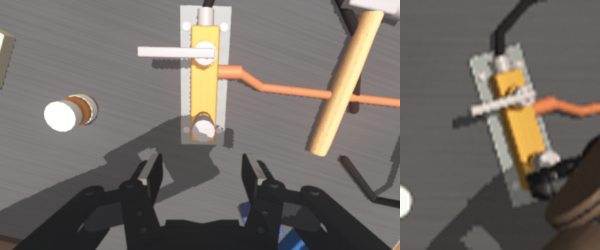

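```bash
python3 - <<'E'
from h import *
W=np.load("pics/W3.npy"); m=(W[...,2]>.086)&(W[...,2]<.096)&(abs(W[...,0]-.434)<.03)&(abs(W[...,1]+.327)<.03)
P=W[m][:,:2].astype(np.float32); print(m.sum(),cv2.minEnclosingCircle(P*1000),P.mean(0), np.median(W[m][:,2]))
st()
E
```

```text
1080 ((433.068359375, -325.5200500488281), 12.964886665344238) [ 0.4336319  -0.32515404] 0.0897185474954463
t 5.25 tcp [ 0.4313 -0.324   0.1699] z [-0.002  0.002 -1.   ] closeyaw -71.9 open 0.876 F [-0.4 -0.3 -1.2] ff 0.0 q6 0.42
```

```bash

python3 -m handwheel '[0.012,-0.01,-0.1,0,0,0, 0,0,-0.2,0,0,0, 0,0,-0.2,0,0,0, 0,0,-0.1,0,0,0, 0,0,0,0,0,0]' 1 60 |grep -E "pos|cont"
python3 -m handwheel '[0,0,0,0,0,0, 0,0,0,0,0,0, 0,0,0,0,0,0, 0,0,0,0,0,0, 0,0,0,0,0,0]' 0 60
python3 -m handwheel '[0,0,0,0,0,0, 0,0,0,0,0,0, 0,0,0,0,0,0]' 0 60
```

```text
eef_pos: [0.4321, -0.3223, 0.0759]
contact_force: [-1.1, 0.7, -1.3]
time: 6.08
eef_pos: [0.4339, -0.3251, 0.0822]
tcp_rot: [0.988, 0.157, -0.0, -0.002]
contact_force: [-5.2, 21.6, 13.5]
opening: 0.301
finger_force: 10.7
time: 6.33
eef_pos: [0.4338, -0.3249, 0.0825]
tcp_rot: [0.988, 0.157, -0.0, -0.002]
contact_force: [-2.3, 7.2, 7.5]
opening: 0.281
finger_force: 58.8
```

```bash

python3 -m handwheel '[0,0,0.05,0,0,0, 0,0,0.05,0,0,0, 0,0,0.05,0,0,0, 0,0,0,0,0,0]' 0 80|grep -E "pos|cont|open"
python3 -m handwheel '[0,0,0.015,0,0,0, 0,0,0,0,0,0]' 0 80|grep -E "pos|cont"
python3 -m handwheel '[0,0,0.015,0,0,0, 0,0,0,0,0,0]' 0 80|grep -E "pos|cont"
python3 -m handwheel '[0,0,0.01,0,0,0, 0,0,0,0,0,0]' 0 80|grep -E "pos|cont"
```

```text
eef_pos: [0.4337, -0.3248, 0.1035]
contact_force: [3.6, 3.7, -8.8]
opening: 0.275
eef_pos: [0.4337, -0.3249, 0.1048]
contact_force: [4.6, 2.5, -8.4]
eef_pos: [0.4337, -0.3249, 0.1069]
contact_force: [5.0, 3.0, -9.7]
eef_pos: [0.4337, -0.3248, 0.1077]
contact_force: [5.3, 1.6, -11.5]
```

```bash

python3 -m handwheel '[0,0,0.015,0,0,0, 0,0,0,0,0,0, 0,0,0,0,0,0, 0,0,0,0,0,0, 0,0,0,0,0,0]' 0 80|grep -E "pos|cont"
python3 -m handwheel '[0,0,0,0,0,0, 0,0,0,0,0,0, 0,0,0,0,0,0, 0,0,0,0,0,0, 0,0,0,0,0,0]' 0 80|grep -E "pos|cont|open|fing"
```

```text
eef_pos: [0.4336, -0.3248, 0.1078]
contact_force: [9.2, -2.2, -21.4]
eef_pos: [0.4336, -0.3248, 0.1079]
contact_force: [9.1, -0.8, -21.3]
opening: 0.275
finger_force: 80.4
```

```bash

for i in 1 2 3; do python3 -m handwheel '[0,0,0,0,0,0, 0,0,0,0,0,0, 0,0,0,0,0,0, 0,0,0,0,0,0, 0,0,0,0,0,0]' 0 80|grep -E "pos|cont|fing"; done
python3 - <<'E'
from h import *
p,d,c=look("wrist"); W=world(c,d); m=(W[...,2]>.1)&(W[...,2]<.125)&(np.hypot(W[...,0]-.434,W[...,1]+.325)<.012)
print(m.sum(),np.percentile(W[m][:,2],[5,50,95]))
E
```

```text
eef_pos: [0.4336, -0.3248, 0.1078]
contact_force: [9.1, -1.7, -21.8]
finger_force: 80.4
eef_pos: [0.4336, -0.3248, 0.1078]
contact_force: [9.5, -0.7, -22.3]
finger_force: 80.4
eef_pos: [0.4336, -0.3248, 0.1078]
contact_force: [9.1, -1.0, -21.7]
finger_force: 80.4
2966 [0.10348621 0.1146481  0.11581846]
```

```bash

python3 -m handwheel '[0,0,-0.05,0,0,0, 0,0,-0.05,0,0,0, 0,0,-0.05,0,0,0, 0,0,-0.02,0,0,0, 0,0,0,0,0,0]' 0 80|grep -E "pos|cont"
python3 -m handwheel '[0,0,0,0,0,0, 0,0,0,0,0,0, 0,0,0,0,0,0, 0,0,0,0,0,0, 0,0,0,0,0,0]' 1 |grep -E "pos|cont|open"
python3 -m handwheel '[0,0,0.1,0,0,0, 0,0,0.2,0,0,0, 0,0,0.25,0,0,0, 0,0,0.25,0,0,0, 0,0,0.25,0,0,0]' |grep -E "pos|cont|open"
python3 - <<'E'
from h import *
p,d,c=look("wrist"); W=world(c,d); m=(W[...,2]>.05)&(W[...,2]<.125)&(np.hypot(W[...,0]-.4331,W[...,1]+.3255)<.012)
print(m.sum(),np.percentile(W[m][:,2],[5,50,95])); st()
print(tiles("top"))
E
```

```text
eef_pos: [0.4337, -0.3249, 0.085]
contact_force: [3.7, 4.6, -5.5]
eef_pos: [0.4339, -0.3269, 0.0869]
contact_force: [0.6, -0.0, -1.0]
opening: 0.959
eef_pos: [0.4333, -0.3261, 0.2454]
contact_force: [0.5, -0.3, -0.5]
opening: 0.999
565 [0.08812313 0.08975615 0.09086843]
t 10.6 tcp [ 0.4363 -0.3291  0.2552] z [ 0.01  -0.012 -1.   ] closeyaw -71.9 open 1.001 F [ 2.2 -1.3  5.3] ff 0.0 q6 0.42
[(array([ 0.4208, -0.0131,  0.0181]), -12.3, 80, 60, (338, 218, 23, 29)), (array([0.4641, 0.3709, 0.0184]), 14.0, 121, 59, (210, 196, 27, 42)), (array([0.5843, 0.2177, 0.018 ]), -16.3, 120, 59, (260, 157, 29, 42)), (array([ 0.6231, -0.0109,  0.0368]), 15.7, 166, 93, (328, 140, 43, 55)), (array([ 1.3267,  0.0435, -0.7504]), -89.4, 3150, 466, (12, 0, 628, 92))]
```

```bash

for i in 1 2; do python3 -m handwheel '[0.11,0.19,0,0,0,-0.076, 0.11,0.19,0,0,0,-0.076, 0.11,0.19,0,0,0,-0.076, 0.11,0.19,0,0,0,-0.076, 0.11,0.19,0,0,0,-0.076]' >/dev/null; done
python3 -m handwheel '[0.11,0.19,0,0,0,-0.076, 0,0,0,0,0,0, 0,0,0,0,0,0]' >/dev/null
cat >> h.py <<'E'
def face(z0,z1,near,r=.13):
    """tile top face from the wrist depth, pixels between the heights: edges cast on the median plane"""
    p,d,c=look("wrist"); W=world(c,d)
    m=((W[...,2]>z0)&(W[...,2]<z1)&(np.hypot(W[...,0]-near[0],W[...,1]-near[1])<r)).astype(np.uint8)
    m=cv2.morphologyEx(m,cv2.MORPH_OPEN,np.ones((5,5)))
    k=max(cv2.findContours(m,cv2.RETR_EXTERNAL,cv2.CHAIN_APPROX_NONE)[0],key=cv2.contourArea)
    z=np.median(W[...,2][m>0]); (x,y),(w,h),a=cv2.minAreaRect((ray(c,k[:,0],z)[:,:2]*1000).astype(np.float32))
    if w<h: w,h,a=h,w,a+90
    print("face c",round(x/1000,4),round(y/1000,4),"z",round(float(z),4),"yaw",round((a+90)%180-90,1),"size",round(w,1),round(h,1),"box",cv2.boundingRect(k)); return p
E
python3 - <<'E'
from h import *
st(); p=face(.045,.065,(.62,-.01)); face(.026,.042,(.62,-.01)); cv2.imwrite("pics/w4.png",p); st()
E
```

```text
t 11.73 tcp [ 0.6154 -0.0113  0.2428] z [-0.001 -0.    -1.   ] closeyaw -146.9 open 0.996 F [ 0.8 -0.7 -0.4] ff 0.0 q6 2.38
face c 0.6267 -0.0076 z 0.0518 yaw -57.9 size 80.2 59.7 box (281, 134, 61, 79)
face c 0.6233 -0.0123 z 0.0339 yaw 15.6 size 169.0 93.8 box (230, 103, 175, 127)
t 11.83 tcp [ 0.6148 -0.0131  0.243 ] z [-0.001 -0.    -1.   ] closeyaw -147.1 open 1.0 F [ 0.3 -0.2 -1.1] ff 0.0 q6 2.38
```

View pics/w4.png

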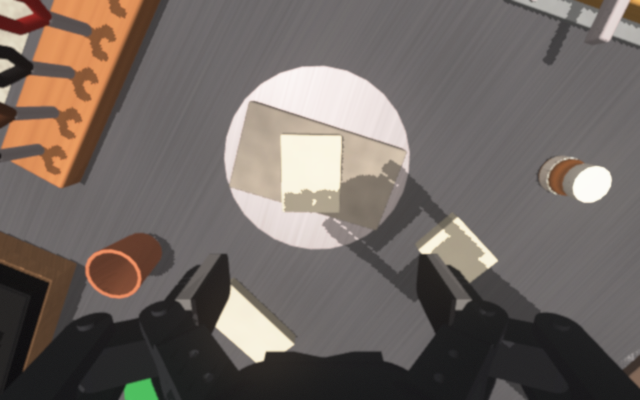

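```bash

python3 -m handwheel '[0.08,0.04,-0.25,0,0,0, 0,0,-0.25,0,0,0, 0,0,-0.25,0,0,0, 0,0,-0.25,0,0,0, 0,0,-0.22,0,0,0]' 1 40 >/dev/null
python3 -m handwheel '[0,0,-0.02,0,0,0, 0,0,-0.03,0,0,0, 0,0,0,0,0,0, 0,0,0,0,0,0]' 1 40 |grep -E "pos|cont"
python3 -m handwheel '[0,0,0,0,0,0, 0,0,0,0,0,0, 0,0,0,0,0,0, 0,0,0,0,0,0, 0,0,0,0,0,0]' 0 40 |grep -E "pos|cont|open|fing"
python3 -m handwheel '[0,0,0,0,0,0, 0,0,0,0,0,0, 0,0,0,0,0,0]' 0 40 |grep -E "pos|cont|open|fing"
```

```text
eef_pos: [0.6291, -0.0075, 0.056]
contact_force: [0.4, -0.2, -0.8]
eef_pos: [0.6289, -0.007, 0.0557]
contact_force: [-1.6, 0.1, 6.4]
opening: 0.689
finger_force: 44.8
eef_pos: [0.6288, -0.0069, 0.0557]
contact_force: [-1.4, 1.1, 6.6]
opening: 0.687
finger_force: 44.8
```

```bash

python3 -m handwheel '[0,0,0.08,0,0,0, 0,0,0.15,0,0,0, 0,0,0.2,0,0,0, 0,0,0,0,0,0]' |grep -E "pos|cont|open|fing"
for i in 1 2; do python3 -m handwheel '[-0.13,0.106,0,0,0,0.079, -0.13,0.106,0,0,0,0.079, -0.13,0.106,0,0,0,0.079, -0.13,0.106,0,0,0,0.079]' >/dev/null; done
python3 -m handwheel '[0,0,0,0,0,0, 0,0,0,0,0,0, 0,0,0,0,0,0]' |grep -E "pos|cont|open|fing"
python3 -c "
from h import *
st()"
```

```text
eef_pos: [0.6309, -0.007, 0.1246]
contact_force: [1.8, -0.3, 0.4]
opening: 0.696
finger_force: 27.5
eef_pos: [0.4716, 0.1204, 0.1178]
contact_force: [-0.2, 0.2, -0.6]
opening: 0.687
finger_force: 49.6
t 14.5 tcp [0.4716 0.1204 0.1178] z [ 0.001 -0.    -1.   ] closeyaw -90.3 open 0.687 F [-0.2  0.2 -0.6] ff 49.6 q6 1.62
```

```bash

python3 -m handwheel '[0,0,-0.2,0,0,0, 0,0,-0.2,0,0,0, 0,0,-0.15,0,0,0, 0,0,0,0,0,0]' |grep -E "pos|cont|fing"
python3 -m handwheel '[0,0,-0.04,0,0,0, 0,0,-0.04,0,0,0, 0,0,0,0,0,0]' |grep -E "pos|cont|fing"
python3 -m handwheel '[0,0,0,0,0,0, 0,0,0,0,0,0, 0,0,0,0,0,0, 0,0,0,0,0,0]' 1 |grep -E "pos|cont|open"
python3 -m handwheel '[0,0,0.1,0,0,0, 0,0,0.25,0,0,0, 0,0,0.25,0,0,0, 0,0,0.25,0,0,0, 0,0,0,0,0,0]' |grep -E "pos|cont|open"
python3 - <<'E'
from h import *
print(tiles("top")[:-1]); st()
E
```

```text
eef_pos: [0.4682, 0.1195, 0.0306]
contact_force: [-1.7, 1.6, -1.5]
finger_force: 49.6
eef_pos: [0.4721, 0.1203, 0.0234]
contact_force: [0.1, 0.4, -1.8]
finger_force: 49.6
eef_pos: [0.4719, 0.1206, 0.024]
contact_force: [-0.7, -0.0, -0.6]
opening: 1.001
eef_pos: [0.4765, 0.121, 0.1596]
contact_force: [1.8, 0.3, 0.5]
opening: 1.001
[(array([ 0.4208, -0.0129,  0.0181]), -12.1, 80, 59, (338, 218, 23, 29)), (array([0.464 , 0.3708, 0.0183]), 14.1, 121, 59, (210, 196, 27, 42)), (array([0.5843, 0.2177, 0.0182]), -16.3, 120, 59, (260, 157, 29, 40)), (array([ 0.6236, -0.0116,  0.0338]), 15.6, 166, 92, (328, 142, 43, 53))]
t 15.88 tcp [0.4747 0.1208 0.1561] z [ 0.012  0.001 -1.   ] closeyaw -90.3 open 0.997 F [-0.5  0.7 -1. ] ff 0.0 q6 1.62
```

```bash

python3 -m handwheel '[0.18,0.16,0.08,0,0,-0.06, 0.18,0.16,0.08,0,0,-0.06, 0.18,0.16,0.08,0,0,-0.06, 0.18,0.16,0.08,0,0,0, 0,0,0,0,0,0]'  >/dev/null
python3 -m handwheel '[0,0,0,0,0,0, 0,0,0,0,0,0]'  >/dev/null
python3 - <<'E'
from h import *
face(.01,.026,(.584,.2177)); st()
E
```

```text
face c 0.585 0.2164 z 0.0178 yaw -16.3 size 118.9 59.7 box (288, 109, 65, 122)
t 16.52 tcp [0.5776 0.2159 0.1964] z [-0.004 -0.001 -1.   ] closeyaw -106.5 open 0.998 F [ 0.1  0.4 -0.3] ff 0.0 q6 2.05
```

```bash

python3 -m handwheel '[0.05,0.005,-0.25,0,0,0, 0,0,-0.25,0,0,0, 0,0,-0.25,0,0,0, 0,0,-0.25,0,0,0, 0,0,-0.1,0,0,0]' 1 50 >/dev/null
python3 -m handwheel '[0,0,-0.05,0,0,0, 0,0,-0.02,0,0,0, 0,0,0,0,0,0, 0,0,0,0,0,0]' 1 50 |grep -E "pos|cont"
python3 -m handwheel '[0,0,0,0,0,0, 0,0,0,0,0,0, 0,0,0,0,0,0, 0,0,0,0,0,0, 0,0,0,0,0,0]' 0 50 |grep -E "pos|cont|open|fing"
python3 -m handwheel '[0,0,0,0,0,0, 0,0,0,0,0,0]' 0 50 |grep -E "pos|cont|open|fing"
```

```text
eef_pos: [0.5885, 0.2175, 0.0256]
contact_force: [0.2, 0.6, -0.4]
eef_pos: [0.5883, 0.2177, 0.0255]
contact_force: [-1.2, 0.7, 6.4]
opening: 0.685
finger_force: 54.6
eef_pos: [0.5884, 0.2177, 0.0255]
contact_force: [-1.3, -0.7, 6.1]
opening: 0.685
finger_force: 54.6
```

```bash

python3 -m handwheel '[0,0,0.1,0,0,0, 0,0,0.2,0,0,0, 0,0,0.2,0,0,0, 0,0,0.2,0,0,0, 0,0,0,0,0,0]' |grep -E "pos|cont|open|fing"
python3 -m handwheel '[0.04,-0.254,0,0,0,0.071, 0.041,-0.254,0,0,0,0.071, 0.041,-0.254,0,0,0,0.071, 0.041,-0.254,0,0,0,0.071, 0.041,-0.254,0,0,0,0.071]' >/dev/null
python3 -m handwheel '[0.041,-0.254,0,0,0,0, 0,0,0,0,0,0, 0,0,0,0,0,0, 0,0,0,0,0,0]' |grep -E "open|fing"
python3 -c "
from h import *
st()"
```

```text
eef_pos: [0.5907, 0.2183, 0.1362]
contact_force: [1.4, 0.1, -0.5]
opening: 0.682
finger_force: 54.4
opening: 0.683
finger_force: 54.5
t 19.02 tcp [ 0.6226 -0.011   0.1272] z [-0.002  0.001 -1.   ] closeyaw -74.6 open 0.683 F [-0.6  0.6 -2.5] ff 54.5 q6 1.12
```

```bash

python3 -m handwheel '[0.018,0,-0.15,0,0,0, 0,0,-0.15,0,0,0, 0,0,-0.1,0,0,0, 0,0,0,0,0,0, 0,0,0,0,0,0]' |grep -E "pos|cont"
python3 -m handwheel '[0,0,-0.03,0,0,0, 0,0,-0.025,0,0,0, 0,0,0,0,0,0, 0,0,0,0,0,0]' |grep -E "pos|cont"
python3 -m handwheel '[0,0,0,0,0,0, 0,0,0,0,0,0, 0,0,0,0,0,0, 0,0,0,0,0,0]' 1 |grep -E "pos|cont|open"
python3 -m handwheel '[0,0,0.1,0,0,0, 0,0,0.2,0,0,0, 0,0,0.25,0,0,0, 0,0,0.25,0,0,0, 0,0,0.2,0,0,0]' |grep -E "pos|cont|open"
python3 -m handwheel '[0,0,0,0,0,0, 0,0,0,0,0,0]' >/dev/null
python3 - <<'E'
from h import *
face(.045,.065,(.62,-.01)); face(.026,.042,(.62,-.01)); print(tiles("top")[:-1]); st()
E
```

```text
eef_pos: [0.6248, -0.0094, 0.0667]
contact_force: [-0.3, -1.0, -2.2]
eef_pos: [0.6265, -0.0112, 0.0604]
contact_force: [-0.0, 0.5, -1.6]
eef_pos: [0.6266, -0.0115, 0.0605]
contact_force: [0.1, 0.1, 0.3]
opening: 0.996
eef_pos: [0.6268, -0.0115, 0.2132]
contact_force: [0.4, 0.1, -0.1]
opening: 0.998
face c 0.6237 -0.0127 z 0.0519 yaw 15.6 size 119.3 59.7 box (289, 124, 68, 126)
face c 0.6238 -0.0123 z 0.0339 yaw 15.6 size 168.8 93.4 box (271, 92, 104, 171)
[(array([0.4707, 0.1196, 0.0181]), 0.4, 79, 58, (296, 202, 20, 27)), (array([0.4641, 0.3709, 0.0183]), 14.0, 121, 59, (210, 196, 27, 42))]
t 20.83 tcp [ 0.6251 -0.0112  0.2078] z [-0.003  0.001 -1.   ] closeyaw -74.5 open 1.003 F [-0.6 -0.  -0.2] ff 0.0 q6 1.12
```

```bash

for i in 1 2; do python3 -m handwheel '[-0.098,0.232,0,0,0,-0.002, -0.098,0.232,0,0,0,-0.002, -0.098,0.232,0,0,0,-0.002, -0.098,0.232,0,0,0,-0.002, -0.098,0.232,0,0,0,-0.002]' >/dev/null; done
python3 -m handwheel '[-0.098,0.232,0,0,0,0, 0,0,0,0,0,0, 0,0,0,0,0,0, 0,0,0,0,0,0]'  >/dev/null
python3 - <<'E'
from h import *
face(.01,.026,(.464,.371)); st()
E
```

```text
face c 0.4648 0.3699 z 0.0178 yaw 14.2 size 119.4 59.7 box (293, 115, 62, 117)
t 22.05 tcp [0.4642 0.3706 0.2082] z [-0.002 -0.002 -1.   ] closeyaw -76.3 open 0.998 F [0.9 0.2 0.2] ff 0.0 q6 1.84
```

```bash

python3 -m handwheel '[0.005,-0.005,-0.25,0,0,0, 0,0,-0.25,0,0,0, 0,0,-0.25,0,0,0, 0,0,-0.25,0,0,0, 0,0,-0.15,0,0,0]' 1 50 >/dev/null
python3 -m handwheel '[0,0,-0.05,0,0,0, 0,0,-0.03,0,0,0, 0,0,0,0,0,0, 0,0,0,0,0,0]' 1 50 |grep -E "pos|cont"
python3 -m handwheel '[0,0,0,0,0,0, 0,0,0,0,0,0, 0,0,0,0,0,0, 0,0,0,0,0,0, 0,0,0,0,0,0]' 0 50 |grep -E "pos|cont|open|fing"
python3 -m handwheel '[0,0,0,0,0,0, 0,0,0,0,0,0]' 0 50 |grep -E "pos|cont|open|fing"
python3 -m handwheel '[0,0,0.1,0,0,0, 0,0,0.2,0,0,0, 0,0,0.25,0,0,0, 0,0,0.25,0,0,0, 0,0,0,0,0,0]' |grep -E "pos|cont|open|fing"
```

```text
eef_pos: [0.4669, 0.371, 0.0271]
contact_force: [0.7, 0.8, -0.3]
eef_pos: [0.4668, 0.3717, 0.0278]
contact_force: [-0.6, 0.6, 6.2]
opening: 0.674
finger_force: 54.0
eef_pos: [0.4667, 0.3717, 0.0278]
contact_force: [0.1, -0.5, 5.8]
opening: 0.677
finger_force: 54.0
eef_pos: [0.4695, 0.3734, 0.1548]
contact_force: [1.6, 0.2, 0.8]
opening: 0.679
finger_force: 53.8
```

```bash

for i in 1 2; do python3 -m handwheel '[0.096,-0.232,0,0,0,0.002, 0.096,-0.232,0,0,0,0.002, 0.096,-0.232,0,0,0,0.002, 0.096,-0.232,0,0,0,0.002, 0.096,-0.232,0,0,0,0.002]' |grep -E "open|fing"; done
python3 -m handwheel '[0.096,-0.232,0,0,0,0, 0,0,0,0,0,0, 0,0,0,0,0,0, 0,0,0,0,0,0]' |grep -E "open|fing"
python3 -c "
from h import *
st()"
```

```text
opening: 0.675
finger_force: 53.9
opening: 0.683
finger_force: 53.9
opening: 0.677
finger_force: 53.9
t 24.97 tcp [ 0.623  -0.0117  0.1446] z [-0.002  0.001 -1.   ] closeyaw -74.5 open 0.677 F [-0.8  0.5 -1.7] ff 53.9 q6 1.12
```

```bash

python3 -m handwheel '[0.015,0,-0.15,0,0,0, 0,0,-0.15,0,0,0, 0,0,-0.08,0,0,0, 0,0,0,0,0,0, 0,0,0,0,0,0]' |grep -E "pos|cont"
python3 -m handwheel '[0,0,-0.03,0,0,0, 0,0,-0.015,0,0,0, 0,0,0,0,0,0, 0,0,0,0,0,0]' |grep -E "pos|cont|fing|open"

```

```text
eef_pos: [0.6249, -0.0108, 0.0875]
contact_force: [0.4, -0.1, -0.5]
eef_pos: [0.6262, -0.0121, 0.0823]
contact_force: [-0.7, 0.1, -0.8]
opening: 0.676
finger_force: 53.9
```

```bash

python3 -m handwheel '[0,0,-0.015,0,0,0, 0,0,0,0,0,0, 0,0,0,0,0,0]' |grep -E "pos|cont|fing|open"
python3 -m handwheel '[0,0,0,0,0,0, 0,0,0,0,0,0, 0,0,0,0,0,0, 0,0,0,0,0,0]' 1 |grep -E "pos|cont|open"
python3 -m handwheel '[0,0,0.1,0,0,0, 0,0,0.2,0,0,0, 0,0,0.25,0,0,0, 0,0,0.25,0,0,0, 0,0,0.05,0,0,0]' |grep -E "pos|cont|open"
python3 -m handwheel '[0,0,0,0,0,0, 0,0,0,0,0,0]' >/dev/null
python3 - <<'E'
from h import *
face(.06,.085,(.62,-.01)); print(tiles("top")[:-1]); st()
E
```

```text
eef_pos: [0.6264, -0.0123, 0.0799]
contact_force: [0.9, -0.5, -0.8]
opening: 0.676
finger_force: 54.1
eef_pos: [0.6258, -0.0121, 0.0793]
contact_force: [0.3, -0.7, -0.9]
opening: 0.999
eef_pos: [0.6293, -0.0126, 0.2152]
contact_force: [1.7, 0.6, 0.8]
opening: 1.0
face c 0.6248 -0.0132 z 0.0698 yaw 15.9 size 119.8 59.6 box (286, 121, 75, 137)
[(array([0.4707, 0.1196, 0.0182]), 0.4, 79, 58, (296, 202, 20, 27))]
t 26.98 tcp [ 0.6245 -0.0118  0.2041] z [-0.004  0.001 -1.   ] closeyaw -74.5 open 1.0 F [-0.6  0.2 -1.1] ff 0.0 q6 1.12
```

```bash

python3 -m handwheel '[-0.17,0.146,0,0,0,-0.042, -0.17,0.146,0,0,0,-0.042, -0.17,0.146,0,0,0,-0.042, -0.17,0.146,0,0,0,-0.042, -0.17,0.146,0,0,0,0]' >/dev/null
python3 -m handwheel '[-0.17,0.146,0,0,0,0, 0,0,0,0,0,0, 0,0,0,0,0,0, 0,0,0,0,0,0]'  >/dev/null
python3 - <<'E'
from h import *
face(.01,.026,(.47,.12),.06); st()
E
```

```text
face c 0.4711 0.1192 z 0.0178 yaw -1.2 size 80.3 59.2 box (293, 139, 61, 79)
t 27.78 tcp [0.4731 0.1189 0.2059] z [-0.001 -0.    -1.   ] closeyaw -89.7 open 0.998 F [-0.1 -0.3 -0.4] ff 0.0 q6 1.6
```

```bash

python3 -m handwheel '[-0.02,0,-0.25,0,0,0, 0,0,-0.25,0,0,0, 0,0,-0.25,0,0,0, 0,0,-0.25,0,0,0, 0,0,-0.15,0,0,0]' 1 50 >/dev/null
python3 -m handwheel '[0,0,-0.05,0,0,0, 0,0,-0.04,0,0,0, 0,0,0,0,0,0, 0,0,0,0,0,0]' 1 50 |grep -E "pos|cont"
python3 -m handwheel '[0,0,0,0,0,0, 0,0,0,0,0,0, 0,0,0,0,0,0, 0,0,0,0,0,0, 0,0,0,0,0,0]' 0 50 |grep -E "pos|cont|open|fing"
python3 -m handwheel '[0,0,0,0,0,0, 0,0,0,0,0,0]' 0 50 |grep -E "pos|cont|open|fing"
python3 -m handwheel '[0,0,0.1,0,0,0, 0,0,0.2,0,0,0, 0,0,0.25,0,0,0, 0,0,0.25,0,0,0, 0,0,0.1,0,0,0]' |grep -E "pos|cont|open|fing"
```

```text
eef_pos: [0.4715, 0.1191, 0.0221]
contact_force: [-0.3, 1.0, -0.8]
eef_pos: [0.4716, 0.1194, 0.0228]
contact_force: [-0.7, 0.7, 6.6]
opening: 0.683
finger_force: 54.5
eef_pos: [0.4716, 0.1194, 0.0228]
contact_force: [-0.6, -1.2, 6.5]
opening: 0.684
finger_force: 54.5
eef_pos: [0.4723, 0.1196, 0.1615]
contact_force: [0.8, 1.2, -1.7]
opening: 0.683
finger_force: 54.1
```

```bash

python3 -m handwheel '[0.17,-0.147,0,0,0,0.042, 0.17,-0.147,0,0,0,0.042, 0.17,-0.147,0,0,0,0.042, 0.17,-0.147,0,0,0,0.042, 0.17,-0.147,0,0,0,0]' |grep -E "open|fing"
python3 -m handwheel '[0.17,-0.147,0,0,0,0, 0,0,0,0,0,0, 0,0,0,0,0,0, 0,0,0,0,0,0, 0,0,0,0,0,0]' |grep -E "open|fing"
python3 -c "
from h import *
st()"
```

```text
opening: 0.687
finger_force: 54.0
opening: 0.683
finger_force: 54.1
t 30.37 tcp [ 0.6218 -0.0121  0.1554] z [-0.001  0.    -1.   ] closeyaw -74.5 open 0.683 F [ 0.6 -0.4 -1.4] ff 54.1 q6 1.12
```

```bash

python3 -m handwheel '[0.01,0,-0.15,0,0,0, 0,0,-0.15,0,0,0, 0,0,-0.06,0,0,0, 0,0,0,0,0,0, 0,0,0,0,0,0]' |grep -E "pos|cont"
python3 -m handwheel '[0,0,-0.03,0,0,0, 0,0,-0.015,0,0,0, 0,0,0,0,0,0, 0,0,0,0,0,0]' |grep -E "pos|cont|fing|open"

```

```text
eef_pos: [0.6237, -0.0122, 0.1017]
contact_force: [-0.4, 0.2, -2.0]
eef_pos: [0.6247, -0.013, 0.0957]
contact_force: [0.5, -0.1, -1.4]
opening: 0.685
finger_force: 54.1
```

```bash

python3 -m handwheel '[0,0,-0.018,0,0,0, 0,0,0,0,0,0, 0,0,0,0,0,0]' |grep -E "pos|cont|fing|open"
python3 -m handwheel '[0,0,0,0,0,0, 0,0,0,0,0,0, 0,0,0,0,0,0, 0,0,0,0,0,0]' 1 |grep -E "pos|cont|open"
python3 -m handwheel '[0,0,0.1,0,0,0, 0,0,0.2,0,0,0, 0,0,0.25,0,0,0, 0,0,0.2,0,0,0, 0,0,0,0,0,0]' |grep -E "pos|cont|open"
python3 -m handwheel '[0,0,0,0,0,0, 0,0,0,0,0,0]' >/dev/null
python3 - <<'E'
from h import *
face(.078,.105,(.62,-.01)); face(.06,.075,(.62,-.01)); print(tiles("top")[:-1]); st()
E
```

```text
eef_pos: [0.625, -0.0131, 0.0929]
contact_force: [0.9, -0.3, 0.0]
opening: 0.681
finger_force: 54.2
eef_pos: [0.6242, -0.0129, 0.0923]
contact_force: [-1.0, -1.0, -0.4]
opening: 1.001
eef_pos: [0.6283, -0.0136, 0.2137]
contact_force: [0.9, 0.4, 0.6]
opening: 1.001
face c 0.625 -0.0136 z 0.0878 yaw 14.7 size 80.7 59.6 box (286, 146, 79, 100)
face c 0.6721 0.0003 z 0.0698 yaw -74.5 size 59.6 21.7 box (286, 117, 76, 29)
[]
t 32.43 tcp [ 0.6232 -0.0128  0.2024] z [-0.004  0.001 -1.   ] closeyaw -74.5 open 0.996 F [-0.   0.3 -1.1] ff 0.0 q6 1.12
```

```bash

python3 -m handwheel '[-0.25,-0.004,0,0,0,-0.077, -0.25,-0.004,0,0,0,-0.077, -0.25,-0.004,0,0,0,-0.077, -0.25,-0.004,0,0,0,-0.077, -0.25,-0.004,0,0,0,0]' >/dev/null
python3 -m handwheel '[0,0,0,0,0,0, 0,0,0,0,0,0, 0,0,0,0,0,0]'  >/dev/null
python3 - <<'E'
from h import *
face(.01,.026,(.42,-.013),.07); st()
E
```

```text
face c 0.4217 -0.0142 z 0.0178 yaw -12.2 size 79.7 59.7 box (294, 154, 61, 77)
t 33.15 tcp [ 0.4377 -0.0162  0.205 ] z [ 0.001 -0.    -1.   ] closeyaw -102.2 open 0.998 F [-0.1 -0.3 -0.1] ff 0.0 q6 1.51
```

```bash

python3 -m handwheel '[-0.025,-0.008,-0.25,0,0,0, 0,0,-0.25,0,0,0, 0,0,-0.25,0,0,0, 0,0,-0.25,0,0,0, 0,0,-0.15,0,0,0]' 1 60 >/dev/null
python3 -m handwheel '[0,0,-0.04,0,0,0, 0,0,-0.03,0,0,0, 0,0,0,0,0,0, 0,0,0,0,0,0]' 1 60 |grep -E "pos|cont"
python3 -c "
from h import *
st()"
```

```text
eef_pos: [0.435, -0.0176, 0.0233]
contact_force: [-1.3, -0.1, -1.4]
t 33.9 tcp [ 0.435  -0.0176  0.0233] z [ 0.003 -0.001 -1.   ] closeyaw -102.2 open 0.999 F [-1.3 -0.1 -1.4] ff 0.0 q6 1.51
```

```bash

python3 -m handwheel '[0,0,0,0,0,0, 0,0,0,0,0,0, 0,0,0,0,0,0, 0,0,0,0,0,0, 0,0,0,0,0,0]' 0 60 >/dev/null
python3 -m handwheel '[0,0,0,0,0,0, 0,0,0,0,0,0]' 0 60 |grep -E "pos|cont|open|fing"
python3 -m handwheel '[0,0,0.1,0,0,0, 0,0,0.2,0,0,0, 0,0,0.25,0,0,0, 0,0,0.25,0,0,0, 0,0,0.25,0,0,0]' |grep -E "pos|cont|open|fing"
```

```text
eef_pos: [0.4348, -0.0176, 0.0239]
contact_force: [-1.2, 0.5, 5.5]
opening: 0.683
finger_force: 64.8
eef_pos: [0.4325, -0.017, 0.1812]
contact_force: [1.2, -0.3, -1.6]
opening: 0.681
finger_force: 64.8
```

```bash

python3 -m handwheel '[0.225,0.009,0,0,0,0.077, 0.225,0.009,0,0,0,0.077, 0.225,0.009,0,0,0,0.077, 0.225,0.009,0,0,0,0.077, 0.225,0.009,0,0,0,0]' |grep -E "open|fing"
python3 -m handwheel '[0.225,0.009,0,0,0,0, 0,0,0,0,0,0, 0,0,0,0,0,0, 0,0,0,0,0,0, 0,0,0,0,0,0]' |grep -E "open|fing"
python3 -c "
from h import *
st(); face(.12,.2,(.62,-.01))"
```

```text
opening: 0.676
finger_force: 64.9
opening: 0.68
finger_force: 64.9
t 35.73 tcp [ 0.6344 -0.009   0.1794] z [-0.001  0.    -1.   ] closeyaw -74.5 open 0.68 F [-1.   1.  -1.9] ff 64.9 q6 1.13
face c 0.6265 -0.0114 z 0.1733 yaw -75.1 size 100.1 79.4 box (215, 204, 218, 153)
```

```bash
python3 - <<'E'
from h import *
p,d,c=look("wrist"); W=world(c,d); T=ctrl.get_state()["eef_pos"]; a=np.array([.9636,.267]); b=np.array([-.267,.9636])
m=(W[...,2]>.170)&(W[...,2]<.178); q=W[m][:,:2]-T[:2]; k=abs(q@b)<.022; print(np.percentile((q@a)[k],[0.2,1,50,99,99.8]))
k=abs(q@b)<.05;s=(q@a)>.015; print(np.percentile((q@b)[k&s],[.5,50,99.5]))
cv2.imwrite("pics/h.png",p); st()
E
```

```text
[-0.04746796 -0.04569482 -0.00566679  0.02602953  0.02629066]
[-2.98054265e-02 -9.43928059e-06  2.90623479e-02]
t 35.83 tcp [ 0.6346 -0.009   0.1799] z [ 0. -0. -1.] closeyaw -74.5 open 0.679 F [-0.1 -0.4 -1.1] ff 64.9 q6 1.13
```

View pics/h.png

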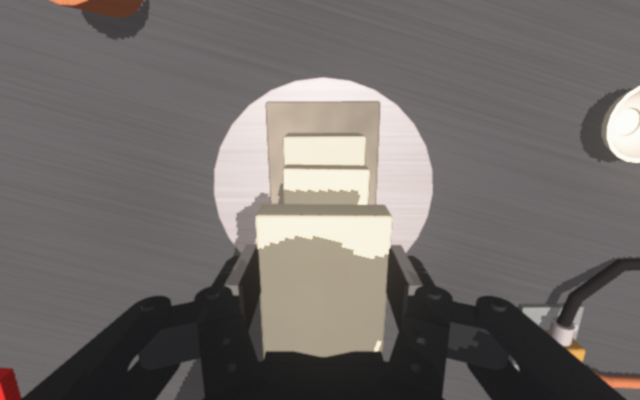

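```bash

python3 -m handwheel '[0.015,-0.004,-0.15,0,0,0, 0,0,-0.15,0,0,0, 0,0,-0.08,0,0,0, 0,0,0,0,0,0, 0,0,0,0,0,0]' |grep -E "pos|cont"
python3 -m handwheel '[0,0,-0.03,0,0,0, 0,0,-0.015,0,0,0, 0,0,0,0,0,0, 0,0,0,0,0,0]' |grep -E "pos|cont|fing|open"

```

```text
eef_pos: [0.6371, -0.0096, 0.122]
contact_force: [1.0, -0.2, -0.8]
eef_pos: [0.6382, -0.0097, 0.1163]
contact_force: [-0.0, -0.1, -1.2]
opening: 0.675
finger_force: 64.8
```

```bash

python3 -m handwheel '[0,0,-0.02,0,0,0, 0,0,-0.01,0,0,0, 0,0,0,0,0,0, 0,0,0,0,0,0]' |grep -E "pos|cont|fing|open"
python3 -m handwheel '[0,0,0,0,0,0, 0,0,0,0,0,0, 0,0,0,0,0,0, 0,0,0,0,0,0]' 1 |grep -E "pos|cont|open"
python3 -m handwheel '[0,0,0.1,0,0,0, 0,0,0.2,0,0,0, 0,0,0.25,0,0,0, 0,0,0.2,0,0,0, 0,0,0,0,0,0]' |grep -E "pos|cont|open"
python3 -m handwheel '[0,0,0,0,0,0, 0,0,0,0,0,0]' >/dev/null
python3 - <<'E'
from h import *
p=face(.099,.12,(.62,-.01)); cv2.imwrite("pics/f.png",p); st()
E
```

```text
eef_pos: [0.6383, -0.0097, 0.112]
contact_force: [-0.8, -0.6, 3.2]
opening: 0.682
finger_force: 65.3
eef_pos: [0.6377, -0.0097, 0.1108]
contact_force: [-0.6, 0.2, 0.0]
opening: 1.0
eef_pos: [0.6417, -0.0102, 0.2326]
contact_force: [1.5, 0.7, 0.8]
opening: 1.0
face c 0.6256 -0.0136 z 0.1058 yaw 15.1 size 80.3 59.6 box (286, 164, 78, 96)
t 37.88 tcp [ 0.6368 -0.0095  0.2216] z [-0.003  0.001 -1.   ] closeyaw -74.5 open 1.0 F [ 0.2 -0.5 -1.2] ff 0.0 q6 1.13
```

```bash

for i in 1 2; do python3 -m handwheel '[-0.13,-0.2,0.05,0,0,0, -0.13,-0.2,0.05,0,0,0, -0.13,-0.2,0.05,0,0,0, -0.13,-0.2,0.05,0,0,0, -0.13,-0.2,0.05,0,0,0]' >/dev/null; done
python3 -m handwheel '[0,0,0,0,0,0, 0,0,0,0,0,0, 0,0,0,0,0,0, 0,0,0,0,0,0]' |grep -E "pos|cont"
python3 - <<'E'
from h import *
p,d,c=look("scene"); t,_,_=look("top"); print(tiles("top")[:-1])
cv2.imwrite("pics/end.png",np.hstack([cv2.resize(p,(400,250)),cv2.resize(t,(400,250))]))
E
```

```text
eef_pos: [0.443, -0.3084, 0.2969]
contact_force: [0.9, 0.1, 0.1]
[(array([ 0.6187, -0.0082,  0.0714]), 16.0, 164, 89, (328, 139, 43, 56))]
```

View pics/end.png

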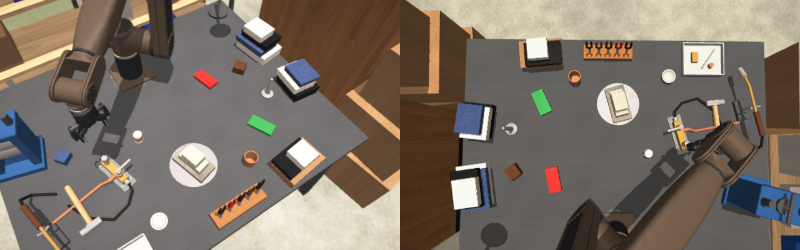

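The end view shows one pile on the slab (scene half, about (193,160)) with no loose pale tiles left. The jar, bowl, cup and cone are in place, and the cock lever lies across the bar.

```bash
python3 -c "
from plant import ctrl
print(ctrl.sign_off())"
```

```text
the job is handed in; nothing more can be done
None
```

I closed the gas cock, held the bleed knob at its stop for over two seconds and let it back down, and stacked all four tiles (two long under two short) squarely on the slab; the job is handed in, but the sign-off gave no verdict.

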